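# Snap the two little rolling pins into their spring-clip stands

## Task

Put both little rolling pins away: lay the thick pin in the stand with the wide clips and the thin pin in the stand with the narrow clips, lengthwise and about centred, and press each one down until the spring fingers of both its clips have snapped around it and it lies level, fully home on its saddles. Leave the timer and the two pastry cutters where they are.

Things in the scene. Friction and masses are not known exactly. Their poses are not given: they have to be found in the camera images.
- thick_pin_center (a point): Centre of the thick rolling pin: plain light wood, loose, about 0.16 kg, lying on the table at the start (centre 20 mm up); it can roll. Roller 40 mm in diameter, 140 mm long, with a small knob handle (18 mm in diameter, 25 mm long) at each end, 190 mm overall. x runs along the pin, which is the same either way round and may be turned any way about x.
- thin_pin_center (a point): Centre of the thin rolling pin: the same plain light wood and the same lengths, loose, about 0.09 kg, but its roller is 28 mm in diameter (centre 14 mm above the table at the start). Its x axis runs along the pin.
- wide_stand_seat (a point): Seat of the wide stand, where the centre of the thick pin must come to lie, 44 mm above the table. x is the direction in which the pin must lie (either way round), y is across the clips, z up. The 40 mm roller first rests on the finger tops about 26 mm above the seat; pressed down with 10 to 15 N in all it snaps past the fingers and stops on the saddles.
- narrow_stand_seat (a point): Seat of the narrow stand, where the centre of the thin pin must come to lie, 38 mm above the table. Axes as for the wide stand. The 28 mm roller first rests on the finger tops about 20 mm above the seat; pressed down with 10 to 15 N in all it snaps past the fingers and stops on the saddles.
- timer: Kitchen timer with a round dial, 70 mm in diameter, 37 mm high, loose beyond the work; origin at the centre of its underside. A bystander.
- cutter_large: Larger round steel pastry cutter, 64 mm in diameter, 33 mm high, loose beyond the work; origin at the centre of its underside. A bystander.
- cutter_little: Smaller round steel pastry cutter, 46 mm in diameter, 33 mm high, loose beyond the work; origin at the centre of its underside. A bystander.
- wide_stand: Wide stand, fixed, empty at the start: white base plate 150 (x) by 84 (y) by 10 mm, with two steel spring clips 48 mm to either side of its middle along x. A clip is 16 mm wide in x: a saddle and two sprung fingers, 30 mm apart where they bend inward, flared at their tops (68 mm above the table). Between the clips (within 36 mm of the middle) all is free above the plate. Origin: middle of its underside.
- narrow_stand: Narrow stand, fixed, empty at the start: same base plate, axes and clip places as the wide stand, but the fingers stand closer, 20 mm apart where they bend inward, their tops 58 mm above the table. Origin: middle of its underside.
There are look-alikes about, which are no part of the job. Leave any turquoise look-alike of the part that bears thin_pin_center alone.

How it is judged:
At the end, for the whole second after the job is handed in: Each pin's centre lies within 14 mm of the seat of its own stand and within 4 mm of it in height, its axis within 0.06 rad of the seat's (either way round): the fingers of both clips have closed over it. The timer and the cutters have not been moved by more than 30 mm (z of thick_pin_center in the frame of wide_stand_seat between -0.004 and 0.004 m and distance between thick_pin_center and wide_stand_seat below 0.014 m and angle between the x axis of thick_pin_center and the x axis of wide_stand_seat, either way round below 0.06 rad and z of thin_pin_center in the frame of narrow_stand_seat between -0.004 and 0.004 m and distance between thin_pin_center and narrow_stand_seat below 0.014 m and angle between the x axis of thin_pin_center and the x axis of narrow_stand_seat, either way round below 0.06 rad); the robot touches nothing.
It fails at once if the timer is pushed away (distance of timer from where it was at the start of the episode above 0.03 m).
It fails at once if the larger cutter is pushed away (distance of cutter_large from where it was at the start of the episode above 0.03 m).
It fails at once if the smaller cutter is pushed away (distance of cutter_little from where it was at the start of the episode above 0.03 m).
It also fails if it takes over 64 s, if anything falls off the work surface, if the arm or the gripper's body presses on something with over 40 N, if the wrist force passes 120 N, or if a joint passes its speed limit or range.

## Robot

A 7-joint arm with a two-finger parallel gripper is mounted at the origin on a cart in front of the work surface, level with it; the furniture and walls round the work are solid. World frame = base frame: x ahead of the robot, y to its left, z up, the work surface at z = 0. Lengths are in m, angles in rad, forces in N, time in s.
With the tool pointing down it reaches from about 0.35 to 0.9 m from the base axis. Payload 8.1 kg.
Tool frame: the origin (TCP) lies midway between the tips of the shut fingers; the grasp point (between the pads) lies 19 mm behind it; z points along the fingers, y is the direction in which the jaws open and shut (so a half turn about z gives the same grasp; the last joint's range is limited). The gripper opens to 92 mm and grips with 3 to 60 N. Pads are 19 mm wide; open, the fingers measure 130 mm over their backs; the gripper's body (75 mm by 190 mm) begins 47 mm behind the grasp point.
Start: joints at [-1.347, 0.434, 0.025, 1.573, -0.012, 1.134, -0.075], TCP at [0.201, 0.592, 0.227] pointing down, gripper open.
Joint ranges: [-2.62, 2.62], [-0.44, 2.09], [-1.27, 1.32], [0.08, 2.57], [-1.32, 4.46], [0.12, 2], [-2.74, 2.74]. Speed limits (rad/s): [2.22, 2.22, 3.01, 3.01, 3.14, 3.14, 3.14].

## Interface

Orientations are given as a rotation vector (axis times angle).
In Python, from cell import monitor, get_image, get_calibration, workorder, look_for, masks_of gives the robot as it stands.
- The arm moves only by the shell command python3 -m crank 'ROWS' [FORCE]. ROWS is JSON, a list of rows, each a list of 3 entries, a list of its own where there are three numbers: the shift along the tool's x, y, z in cm, then the turn about the tool's z in degrees, then the closure in counts, from 0 (fully open) to 255 (shut). A call has 1 to 5 rows; each row shifts and turns the commanded pose from where the row before left it, along the tool's axes as they then stand; what a row does not reach is not made up. A row lasts 1/10 s, in which the tool goes at most 50 mm and 8.59 degrees, less where a joint would pass 70% of its speed; a pose out of reach is approached as far as the arm can. A call with a gripper value outside its range is refused whole. The fingers move at their own pace and stop on an object; FORCE is the grip in N (left out, the last holds). Time passes only in rows, so rows that do not move let the fingers close. It gives the time, the measured TCP pose, the force and the opening at its end, in the units of the state.
- monitor.observe(): the state, without advancing time (a new reading comes with each control period).
- get_image(name): name is "scene" or "top" or "wrist"; returns (picture, depth): 480x640x3 uint8, red, green, blue; 480x640 float32, m along the optical axis (not along the pixel's ray), 0 where there is no reading.
- get_calibration(name): a dict with "fx", "fy", "cx", "cy" (pixels), "R" (3x3) and "t" (3): a world point X has camera coordinates R X + t. Camera axes: x right, y down, z forward; pixel columns grow to the right and rows downward; lengths in m; the calibration is good to about 2 mm. A picture is of the moment at which its call begins: read the wrist's pose just before it. get_calibration takes no time and is no camera call; for the wrist camera it gives the pose at the moment of the call.
- workorder.sign_off(): hands the job in, once; it reports no verdict.
Trained networks look in the newest picture that a camera, given by its name, has taken for a name from the list of things; names that differ only in an ending like _2 or _b are one class to them, and where a whole thing is asked for, a point or a joint stands for the part that bears it (a point fixed in the world has none). Each returns a list of dicts, best first, with "score" (0 to 1); they miss things now and then, are a little off and sometimes report something else, mostly with a low value. They report only what shows in the picture. A call takes as long as a camera call. They do not tell look-alikes from the thing itself.
- look_for(label, camera): "location" ([x, y, z] in m, in world coordinates, good to about 4 mm: the middle of the surface that is visible of it).
- masks_of(label, camera): "region" (480x640 bool, what is visible of it).
The state is a dict: "clock": time; "joints": joint angles; "dq": joint speeds; "joint_efforts": joint torques, N m; "position": TCP position; "ee_rot": TCP orientation; "force": force on the tool from outside, world axes, zero at the start; "ft_torque": the same for the moment, N m; "width": opening from 0.0 (shut) to 1.0 (fully open).
Only numpy, scipy, OpenCV 4.12 (cv2) and the standard library are available. Lean on these libraries where they do the work, as an engineer would, in place of code of your own. Each camera call takes 0.05 s, during which the arm holds its last target.

## Working session

There is one attempt and no reset: what is moved stays moved. The work goes in short steps, Python scripts to look and compute and a shell command to move; the robot and the scene stay as the last step left them, time stands still between calls to the robot, and variables do not carry over. Pictures are saved under pics/ and viewed, and the job is handed in when it is done.

```bash
ls; mkdir -p pics
python3 - <<'E'
from cell import monitor,get_image,get_calibration
import cv2,numpy as np
s=monitor.observe();print(s)
for n in("scene","top"):
    p,d=get_image(n);cv2.imwrite(f"pics/{n}0.png",p[...,::-1]);np.savez(f"pics/{n}0.npz",p=p,d=d)
    print(get_calibration(n))
E
```

```text
pics
{'clock': 0.0, 'joints': array([-1.34657773,  0.43520841,  0.02497527,  1.57412212, -0.01161723,
        1.13400302, -0.07509948]), 'dq': array([-6.76788462e-04,  1.26470956e-04,  3.21407814e-05, -1.82802146e-03,
        1.26391682e-03, -8.41714883e-04, -1.18509635e-03]), 'joint_efforts': array([ 1.82084977e-04, -6.67866540e+01,  9.85033549e-01, -3.14459324e+01,
       -6.05765311e-02,  4.31178685e-02,  1.99489473e-04]), 'position': array([0.20052671, 0.59140015, 0.22594438]), 'ee_rot': array([-5.11184692e-01, -3.09959135e+00,  2.49799776e-03]), 'force': array([0.50125792, 0.44451384, 0.56441696]), 'ft_torque': array([-0.01933248,  0.03122445, -0.03651268]), 'width': 0.9966272430750895}
{'fx': 497.72589650168766, 'fy': 497.72589650168766, 'cx': 315.47118037182634, 'cy': 235.64156628725473, 'R': array([[ 0.87018408, -0.49272345,  0.00181105],
       [-0.19304683, -0.34431132, -0.91879412],
       [ 0.45333497,  0.79917039, -0.39473293]]), 't': array([-0.46268856,  0.16473949,  0.78264082])}
{'fx': 444.55236416660955, 'fy': 444.55236416660955, 'cx': 319.91647085999796, 'cy': 241.9247822850032, 'R': array([[-0.02492381, -0.9996801 , -0.00430213],
       [-0.99584729,  0.02520472, -0.08748079],
       [ 0.08756124,  0.00210391, -0.99615692]]), 't': array([0.01829695, 0.54358355, 1.15329777])}
```

View pics/scene0.png

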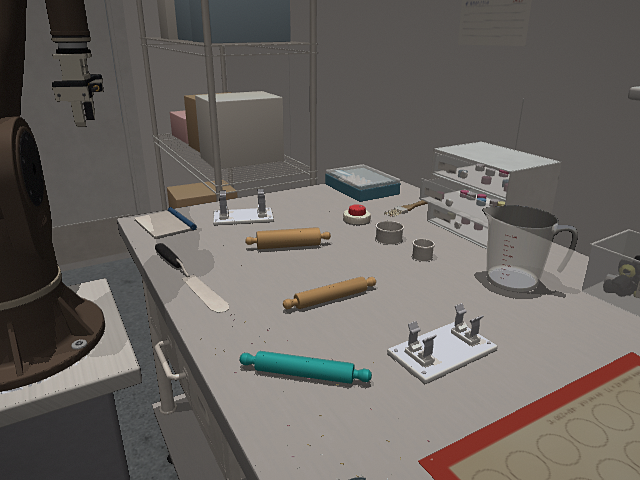

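View pics/top0.png

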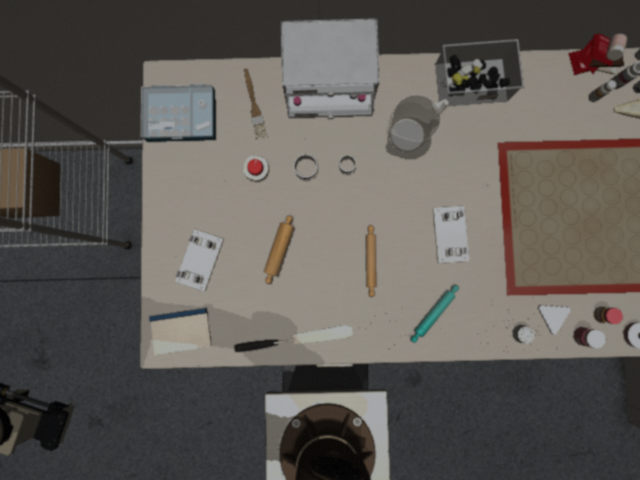

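Top picture: brown pins at (279,249), which looks thicker, and (371,261), which looks thinner. The turquoise look-alike is at (435,313). Stands are at (200,260) and (451,235). Bystanders: timer (256,168), cutters (306,167) and (347,165). Candidates for the thin pin are (371,261), (435,313) turquoise and (279,249). I'll measure diameters and check them in a crop.

```bash
cat > h.py <<'E'
import numpy as np,cv2
from cell import monitor,get_image,get_calibration
def world(cal,d,us,vs):
    z=d[vs,us]; c=np.stack([(us-cal['cx'])/cal['fx']*z,(vs-cal['cy'])/cal['fy']*z,z],-1)
    return (c-cal['t'])@cal['R']
def cloud(n,d):
    cal=get_calibration(n);v,u=np.mgrid[0:480,0:640]
    return world(cal,d,u.ravel(),v.ravel()).reshape(480,640,3)
E
python3 - <<'E'
from h import *
f=np.load('pics/top0.npz');p,d=f['p'],f['d'];W=cloud('top',d)
hsv=cv2.cvtColor(p,cv2.COLOR_RGB2HSV)
for name,(x0,x1,y0,y1) in dict(A=(255,305,205,295),B=(355,390,215,305)).items():
    sub=np.zeros((480,640),bool);sub[y0:y1,x0:x1]=1
    m=sub&(hsv[...,1]>95)&(d>0)
    P=W[m];c=P[:,:2].mean(0);e=np.linalg.svd(P[:,:2]-c,full_matrices=0)[2]
    q=(P[:,:2]-c)@e.T
    core=abs(q[:,0])<.06
    print(name,m.sum(),'mid',c+e[0]*(q[:,0].min()+q[:,0].max())/2+e[1]*np.median(q[:,1]),'ax',e[0],'len',np.ptp(q[:,0]),'wid',np.percentile(q[core,1],98)-np.percentile(q[core,1],2),'z',np.percentile(P[:,2],[50,90,98]), q[core,1].min(),q[core,1].max())
for name,(x0,x1,y0,y1) in dict(L=(165,235,220,300),R=(425,480,195,275)).items():
    sub=np.zeros((480,640),bool);sub[y0:y1,x0:x1]=1
    Wt=W[...,2]
    m=sub&(Wt>.006)&(Wt<.016)
    mm=sub&(Wt>.006)
    P=W[mm][:,:2].astype(np.float32);r=cv2.minAreaRect(P);print(name,mm.sum(),r)
    P=W[m][:,:2].astype(np.float32);r=cv2.minAreaRect(P);print(name,m.sum(),r,'ztop',np.percentile(W[mm][:,2],[98,99.5,100]))
im=cv2.resize(p[190:310,160:300],None,fx=5,fy=5,interpolation=cv2.INTER_CUBIC);cv2.imwrite('pics/c1.png',im[...,::-1])
im=cv2.resize(p[190:330,350:490],None,fx=4,fy=4,interpolation=cv2.INTER_CUBIC);cv2.imwrite('pics/c2.png',im[...,::-1])
E
```

```text
A 796 mid [0.52798401 0.11298793] ax [-0.94087489  0.33875424] len 0.18490278491230644 wid 0.03361223431894009 z [0.03744471 0.04155051 0.04366245] -0.018326498102638613 0.016615368611486988
B 508 mid [ 0.49194294 -0.12776795] ax [-0.99977974  0.02098752] len 0.1823254320476297 wid 0.020977076514004767 z [0.02669814 0.03038603 0.03231467] -0.010513845021082931 0.011627814463340585
L 1796 ((0.5146516561508179, 0.21473325788974762), (0.2039184868335724, 0.4189154803752899), 2.283712387084961)
L 1375 ((0.5099232196807861, 0.3312142491340637), (0.2054136097431183, 0.17967990040779114), 0.3728889524936676) ztop [0.06969427 1.19649738 1.19649738]
R 1785 ((0.5488988161087036, -0.2069455236196518), (0.20739825069904327, 0.4226533770561218), 1.1996333599090576)
R 1427 ((0.5519126057624817, -0.35052263736724854), (0.1443890482187271, 0.1994699239730835), 86.84063720703125) ztop [0.0578644  1.19649738 1.19649738]
```

View pics/c1.png

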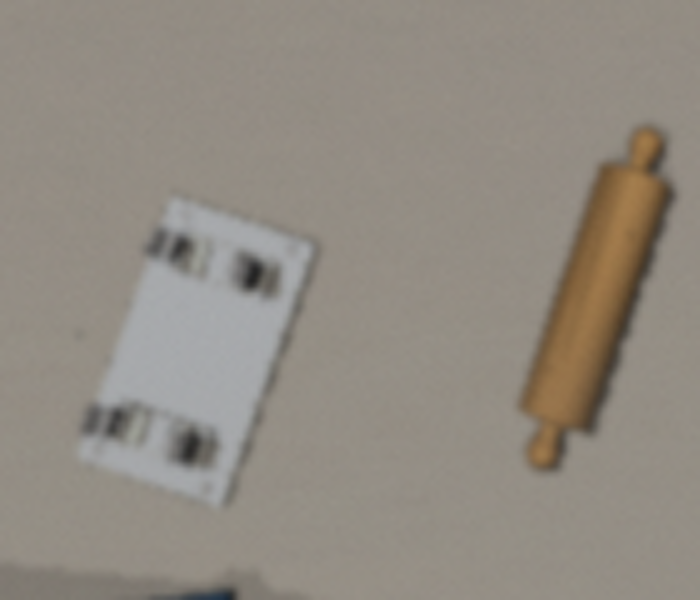

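View pics/c2.png

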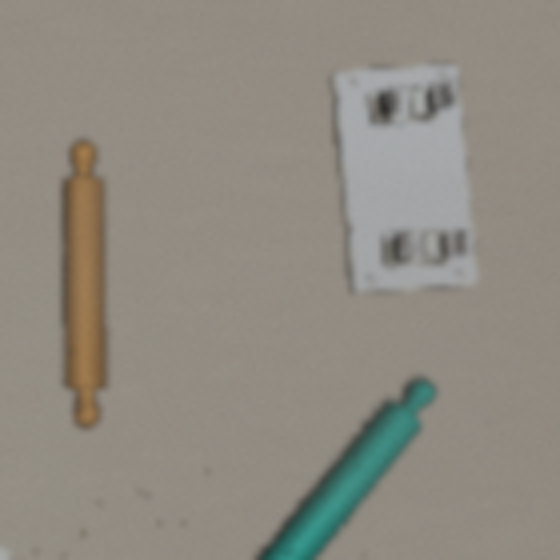

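Crops: the brown pin at (279,249) is thick, about 40 mm with its top at 42 mm. The brown pin at (371,261) is thin, with its top at 30 mm. The left stand has finger tops at about 69 mm, so it is the wide one. The right stand's are at about 58 mm, so it is narrow. Next I'll fit the stand plates, which come out white in the picture.

```bash
python3 - <<'E'
from h import *
f=np.load('pics/top0.npz');p,d=f['p'],f['d'];cal=get_calibration('top')
hsv=cv2.cvtColor(p,cv2.COLOR_RGB2HSV)
def plane(px,z):
    R,t=cal['R'],cal['t'];C=-R.T@t
    r=np.stack([(px[:,0]-cal['cx'])/cal['fx'],(px[:,1]-cal['cy'])/cal['fy'],np.ones(len(px))],-1)@R
    return C+r*((z-C[2])/r[:,2])[:,None]
W=cloud('top',d)
for name,(x0,x1,y0,y1) in dict(L=(165,235,220,300),R=(425,480,195,275)).items():
    sub=np.zeros((480,640),np.uint8);sub[y0:y1,x0:x1]=1
    m=((hsv[...,2]>150)&(sub>0)).astype(np.uint8)
    b=p.astype(int);m=((b[...,2]-b[...,0]>-3)&(b[...,2]>135)&(sub>0)).astype(np.uint8)
    n,l,st,_=cv2.connectedComponentsWithStats(m);k=1+st[1:,4].argmax();m=(l==k)
    c=cv2.findContours(m.astype(np.uint8),0,1)[0][0][:,0].astype(float)
    P=plane(c,.010)
    r=cv2.minAreaRect(P[:,:2].astype(np.float32));
    print(name,m.sum(),st[k],r)
    bx=cv2.boxPoints(r);e=bx[1]-bx[0];e2=bx[2]-bx[1]
    L=e if np.linalg.norm(e)>np.linalg.norm(e2) else e2
    print('axis ang',np.degrees(np.arctan2(L[1],L[0])))
    ax=L/np.linalg.norm(L);ay=np.array([-ax[1],ax[0]]);ct=np.array(r[0])
    q=W[...,:2]-ct; qx=q@ax;qy=q@ay;h=(W[...,2]>.025)&(W[...,2]<.08)&(abs(qx)<.07)&(abs(qy)<.05)
    for sx in(1,-1):
      for sy in(1,-1):
        hh=h&(qx*sx>0)&(qy*sy>0);print(sx,sy,hh.sum(),np.median(qx[hh]),np.median(qy[hh]),qy[hh].min(),qy[hh].max(),W[...,2][hh].max())
E
python3 - <<'E'
from cell import *
for n in ("top","scene"):
  get_image(n)
  for l in ("thick_pin_center","thin_pin_center","wide_stand","narrow_stand","timer","cutter_large","cutter_little"):
    print(n,l,[(r['score'],r['location']) for r in look_for(l,n)][:3])
E
```

```text
L 1351 [ 176  230   46   61 1351] ((0.505531370639801, 0.32955580949783325), (0.0809394121170044, 0.14777463674545288), 69.9473876953125)
axis ang -20.052608
1 1 71 0.04910803946667288 0.019016343852567046 0.009134605214847208 0.028185426668688632 0.07191379019247877
1 -1 43 0.04849933551665513 -0.021421571820510816 -0.024711428080980775 -0.0074923597124475425 0.06994484168952814
-1 1 73 -0.047263577204969265 0.020412275151096112 0.009485216315464593 0.029069465403113334 0.07361784590498321
-1 -1 45 -0.04633283615348276 -0.020815067195749656 -0.02583472953884459 -0.013089097178074742 0.07371430304666096
R 1352 [ 434  206   35   56 1352] ((0.5586603283882141, -0.3459743559360504), (0.14661529660224915, 0.08097615838050842), 2.4306910037994385)
axis ang 2.43069
1 1 40 0.047367348294498304 0.01673926237121765 0.004982064982796328 0.022137832085138927 0.060340954380110605
1 -1 63 0.04845294995408162 -0.013618592609891048 -0.02041296077005928 -0.0038473282006768277 0.06362148621847147
-1 1 36 -0.048720439329465605 0.016745123583761103 0.0021854239999342007 0.021071671104965127 0.061177985
[... 302 characters left out ...]
)]
top wide_stand [(0.9, [0.5072, 0.3288, 0.0118])]
top narrow_stand [(0.84, [0.5567, -0.3427, 0.0108])]
top timer [(0.74, [0.7515, 0.1751, 0.0203])]
top cutter_large [(0.53, [0.7615, 0.0392, 0.0301])]
top cutter_little [(0.63, [0.7652, -0.0754, 0.0226])]
scene thick_pin_center [(0.65, [0.5222, 0.0988, 0.023])]
scene thin_pin_center [(0.86, [0.4838, -0.141, 0.0198]), (0.81, [0.3433, -0.3027, 0.0242]), (0.21, [0.5472, -0.3556, 0.0075])]
scene wide_stand [(0.66, [0.4996, 0.321, 0.0143])]
scene narrow_stand [(0.72, [0.5491, -0.3601, 0.0077])]
scene timer [(0.78, [0.7422, 0.157, 0.0188])]
scene cutter_large [(0.67, [0.7412, 0.0283, 0.0172])]
scene cutter_little [(0.9, [0.7489, -0.0819, 0.0223])]
```

```bash
cat >> h.py <<'E'
from scipy.spatial.transform import Rotation as Ro
def go(x,y,z,deg,quiet=0):
    "shift in tool cm and turn needed for TCP at x,y,z with tool x along deg (mod 180)"
    s=monitor.observe();R=Ro.from_rotvec(s['ee_rot']).as_matrix()
    a=np.degrees(np.arctan2(R[1,0],R[0,0]))
    t=-((deg-a+90)%180-90)
    print('pos',s['position'].round(4),'yaw',a.round(2),'tilt',R[:,2].round(3),'F',s['force'].round(1),'w',round(s['width']*92,1),'t',round(s['clock'],2))
    print('shift cm',(R.T@(np.array([x,y,z])-s['position'])*100).round(2),'turn',round(t,2))
E
python3 -c "
from h import *
go(.528,.113,.15,-19.8)"
python3 -m crank '[[[-4,-3,0],0,0],[[-4,-3,0],0,0],[[-4,-3,0],0,0],[[-4,-3,0],0,0],[[-4,-3,0],0,0]]' 40
python3 -c "
from h import *
go(.528,.113,.15,-19.8)"
```

```text
pos [0.2007 0.5919 0.2267] yaw 161.27 tilt [ 0.  0. -1.] F [-0.4  0.3  0.8] w 92.6 t 0.9
shift cm [-46.38 -34.85   7.67] turn 1.07
clock: 1.4
position: [0.3428, 0.3839, 0.2269]
ee_rot: [0.511, 3.099, 0.001]
force: [0.2, 0.7, -0.2]
width: 1.002
pos [0.3428 0.3839 0.2269] yaw 161.28 tilt [ 0.     0.001 -1.   ] F [ 0.2  0.7 -0.2] w 92.2 t 1.4
shift cm [-26.24 -19.72   7.69] turn 1.08
```

```bash
python3 -m crank '[[[-4,-3,1],0,0],[[-4,-3,1],0,0],[[-4,-3,1],0,0],[[-4,-3,1],0,0],[[-4,-3,1],0,0]]'
python3 -m crank '[[[-4,-3,1],1,0],[[-2.2,-1.7,0.7],0,0],[[0,0,0],0,0]]'
python3 - <<'E'
from h import *
go(.528,.113,.1,-19.8)
cal=get_calibration('wrist');p,d=get_image('wrist');cv2.imwrite('pics/w1.png',p[...,::-1]);np.savez('pics/w1.npz',p=p,d=d,**cal)
E
```

```text
clock: 1.9
position: [0.4814, 0.1818, 0.1777]
ee_rot: [0.511, 3.099, 0.001]
force: [0.6, 0.5, 1.1]
width: 0.997
clock: 2.2
position: [0.5248, 0.1144, 0.1602]
ee_rot: [0.549, 3.093, -0.004]
force: [0.2, 0.1, -0.2]
width: 1.001
pos [0.5248 0.1144 0.1602] yaw 159.87 tilt [ 0.    -0.002 -1.   ] F [ 0.2  0.1 -0.2] w 92.1 t 2.2
shift cm [-0.34 -0.01  6.02] turn -0.33
```

View pics/w1.png

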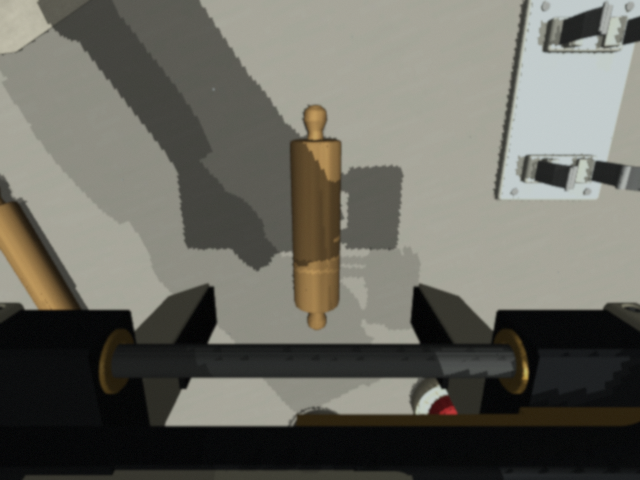

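The wrist view shows the thick pin at about (316,220), lined up between the fingers, with the wide stand at upper right. I'll refine its pose from the wrist depth.

```bash
cat >> h.py <<'E'
def cloudc(cal,d):
    v,u=np.mgrid[0:480,0:640]
    return world(cal,d,u.ravel(),v.ravel()).reshape(480,640,3)
def pinfit(W,m):
    P=W[m];c=P[:,:2].mean(0);e=np.linalg.svd(P[:,:2]-c,full_matrices=0)[2];q=(P[:,:2]-c)@e.T
    lo,hi=np.percentile(q[:,0],[.3,99.7]);core=abs(q[:,0])<.05
    l2,h2=np.percentile(q[core,1],[1,99])
    print('pin mid',(c+e[0]*(lo+hi)/2+e[1]*(l2+h2)/2).round(4),'ang',np.degrees(np.arctan2(e[0,1],e[0,0])).round(2),'len',hi-lo,'wid',h2-l2,'z95',np.percentile(P[core,2],95),m.sum())
E
python3 - <<'E'
from h import *
f=np.load('pics/w1.npz');W=cloudc(f,f['d']);p=f['p'];hsv=cv2.cvtColor(p,cv2.COLOR_RGB2HSV)
m=np.zeros((480,640),bool);m[95:335,280:350]=1
pinfit(W,m&(hsv[...,1]>80)&(W[...,2]>.004)&(W[...,2]<.06))
# stand
z=W[...,2];print('stand pts',((z>.006)&(z<.014)&(f['p'][...,2]>170))[:220,480:].sum())
E
```

```text
pin mid [0.5283 0.115 ] ang -19.64 len 0.18235316499612536 wid 0.03700603579955535 z95 0.03944936207073523 8887
stand pts 14685
```

```bash
python3 -m crank '[[[-0.3,0,4],0,0],[[0,0,4],0,0],[[0,0,4],0,0],[[0,0,2],0,0],[[0,0,0],0,0]]'
python3 -c "
from h import *
go(.528,.1145,.006,-19.7)"
```

```text
clock: 2.75
position: [0.5234, 0.1196, 0.0186]
ee_rot: [-0.534, -3.091, 0.002]
force: [-0.7, 0.0, 1.0]
width: 1.003
pos [0.5234 0.1196 0.0186] yaw 160.39 tilt [-0.005 -0.001 -1.   ] F [-0.7  0.   1. ] w 92.2 t 2.75
shift cm [-0.6  -0.32  1.26] turn 0.09
```

```bash
python3 -m crank '[[[-0.6,-0.3,0.6],0,0],[[0,0,0.6],0,0],[[0,0,0],0,0]]'
python3 -c "
from h import *
go(.528,.1145,.006,-19.7)"
```

```text
clock: 3.05
position: [0.5311, 0.1137, 0.0094]
ee_rot: [0.538, 3.094, 0.001]
force: [-1.3, 0.1, 0.1]
width: 0.999
pos [0.5311 0.1137 0.0094] yaw 160.26 tilt [ 0.001  0.    -1.   ] F [-1.3  0.1  0.1] w 91.9 t 3.05
shift cm [ 0.32 -0.03  0.34] turn -0.04
```

```bash
python3 -m crank '[[[0.2,0,0.2],0,0],[[0,0,0],0,0],[[0,0,0],0,0]]'
python3 -m crank '[[[0,0,0],0,100],[[0,0,0],0,200],[[0,0,0],0,255],[[0,0,0],0,255],[[0,0,0],0,255]]' 50
python3 -m crank '[[[0,0,0],0,255],[[0,0,0],0,255],[[0,0,0],0,255],[[0,0,0],0,255]]'
python3 -c "
from h import *
go(.528,.1145,.006,-19.7)"
```

```text
clock: 3.35
position: [0.5287, 0.1145, 0.0072]
ee_rot: [0.538, 3.095, 0.001]
force: [-0.1, -0.2, 0.3]
width: 1.005
clock: 3.85
position: [0.5287, 0.1143, 0.0069]
ee_rot: [0.538, 3.095, 0.0]
force: [0.1, 0.7, -0.3]
width: 0.616
clock: 4.25
position: [0.5287, 0.1144, 0.0069]
ee_rot: [0.538, 3.095, 0.0]
force: [-0.3, 0.2, -1.3]
width: 0.429
pos [0.5287 0.1144 0.0069] yaw 160.28 tilt [ 0.  0. -1.] F [-0.3  0.2 -1.3] w 39.4 t 4.25
shift cm [ 0.07 -0.01  0.09] turn -0.02
```

```bash
python3 -m crank '[[[0,0,-2],0,255],[[0,0,-4],0,255],[[0,0,-4],0,255],[[0,0,-4],0,255],[[0,0,-1],0,255]]'
python3 -m crank '[[[0,3,-2],0,255],[[0,4,-2],0,255],[[0,3,0],0,255],[[0,0,0],0,255],[[0,0,0],0,255]]'
python3 - <<'E'
from h import *
go(.506,.329,.15,-20)
cal=get_calibration('wrist');p,d=get_image('wrist');cv2.imwrite('pics/w2.png',p[...,::-1]);np.savez('pics/w2.npz',p=p,d=d,**cal)
E
```

```text
clock: 4.75
position: [0.5307, 0.1146, 0.1609]
ee_rot: [0.538, 3.09, 0.005]
force: [-0.2, 0.0, -1.5]
width: 0.424
clock: 5.25
position: [0.5616, 0.2087, 0.1954]
ee_rot: [-0.536, -3.094, 0.002]
force: [0.7, -0.9, -2.1]
width: 0.424
pos [0.5616 0.2087 0.1954] yaw 160.35 tilt [-0.002 -0.001 -1.   ] F [ 0.7 -0.9 -2.1] w 39.0 t 5.25
shift cm [9.28 9.47 4.54] turn 0.35
```

View pics/w2.png

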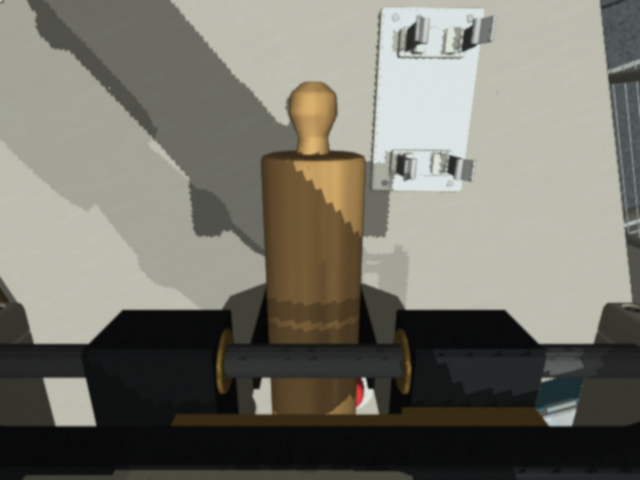

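The whole wide stand shows, with its plate spanning about (372..485, 8..190). The pin is held at (313,230). I'll fit both.

```bash
cat >> h.py <<'E'
def standfit(f,box,h0,wmin=165):
    x0,x1,y0,y1=box;W=cloudc(f,f['d']);p=f['p'].astype(int);z=W[...,2]
    s=np.zeros((480,640),bool);s[y0:y1,x0:x1]=1
    m=(s&(z>.006)&(z<.0145)).astype(np.uint8)
    n,l,st,_=cv2.connectedComponentsWithStats(m);k=1+st[1:,4].argmax();m=l==k
    r=cv2.minAreaRect(W[m][:,:2].astype(np.float32));bx=cv2.boxPoints(r);e=bx[1]-bx[0];e2=bx[2]-bx[1]
    L=e if np.linalg.norm(e)>np.linalg.norm(e2) else e2
    a=np.arctan2(L[1],L[0]);print('stand',m.sum(),np.round(r[0],4),np.round(r[1],4),'ang',(np.degrees(a)+90)%180-90,'plate z',np.median(z[m]))
    ax=L/np.linalg.norm(L);ay=np.array([-ax[1],ax[0]]);q=W[...,:2]-np.array(r[0]);qx=q@ax;qy=q@ay
    for sx in(1,-1):
      for sy in(1,-1):
        hh=s&(z>h0)&(z<.08)&(qx*sx>.03)&(qx*sx<.07)&(qy*sy>0)&(qy*sy<.05)
        print(sx,sy,hh.sum(),np.median(qx[hh]).round(4),np.percentile(qy[hh],[2,50,98]).round(4))
E
python3 - <<'E'
from h import *
f=np.load('pics/w2.npz')
standfit(f,(368,500,0,200),.055)
f=np.load('pics/w1.npz')
W=cloudc(np.load('pics/w2.npz'),np.load('pics/w2.npz')['d']);p=np.load('pics/w2.npz')['p'];hsv=cv2.cvtColor(p,cv2.COLOR_RGB2HSV)
m=np.zeros((480,640),bool);m[75:300,255:372]=1
m&=(W[...,2]>.15);P=W[m];s=monitor.observe();R=Ro.from_rotvec(s['ee_rot']).as_matrix();q=(P-s['position'])@R
print('tool frame x',q[:,0].min(),q[:,0].max())
for a,b in((.02,.035),(.035,.05),(.05,.065),(.075,.09)):
    k=(q[:,0]*np.sign(np.median(q[:,0]))>a)&(q[:,0]*np.sign(np.median(q[:,0]))<b);print(a,k.sum(),np.percentile(q[k,1],[1,99]).round(4),'zmin(top)',np.percentile(q[k,2],3).round(4))
E
```

```text
stand 13331 [0.5078 0.3292] [0.0842 0.1495] ang -19.966583 plate z 0.008907514682026505
1 1 428 0.0477 [0.0152 0.0211 0.0261]
1 -1 255 0.0474 [-0.0265 -0.021  -0.0157]
-1 1 587 -0.0478 [0.0155 0.0215 0.0265]
-1 -1 364 -0.0477 [-0.0263 -0.0206 -0.0154]
tool frame x 0.007457776299232122 0.09428442474993293
0.02 3573 [-0.0171  0.0202] zmin(top) -0.0325
0.035 3939 [-0.0172  0.02  ] zmin(top) -0.0325
0.05 4387 [-0.0173  0.0202] zmin(top) -0.0325
0.075 2013 [-0.0072  0.0095] zmin(top) -0.157
```

```bash
python3 -c "
from h import *
go(.5075,.3287,.10,-20)"
python3 -m crank '[[[2,2,2],0,255],[[3,3,2.5],0,255],[[3,3,2.5],0,255],[[1.3,1.4,2],0,255],[[0,0,0],0,255]]' 60
python3 -m crank '[[[0,0,0],0,255],[[0,0,0],0,255]]'
python3 -c "
from h import *
go(.5075,.3287,.06,-20)"
```

```text
pos [0.5617 0.2075 0.1956] yaw 160.26 tilt [-0.002 -0.002 -1.   ] F [-0.  -0.1 -1.1] w 39.0 t 5.3
shift cm [9.18 9.6  9.55] turn 0.26
clock: 5.8
position: [0.5025, 0.3296, 0.1034]
ee_rot: [-0.531, -3.091, 0.005]
force: [-0.4, -0.7, -1.5]
width: 0.421
clock: 6.0
position: [0.5081, 0.3262, 0.1076]
ee_rot: [0.543, 3.093, -0.001]
force: [0.2, -1.3, -1.3]
width: 0.424
pos [0.5081 0.3262 0.1076] yaw 160.1 tilt [ 0.001 -0.001 -1.   ] F [ 0.2 -1.3 -1.3] w 39.0 t 6.0
shift cm [0.15 0.22 4.76] turn 0.1
```

```bash
python3 -m crank '[[[0.1,0.2,1],0,255],[[0,0,1.5],0,255],[[0,0,1.3],0,255],[[0,0,0],0,255],[[0,0,0],0,255]]'
python3 -m crank '[[[0,0,0],0,255],[[0,0,0],0,255]]'
python3 -c "
from h import *
go(.5075,.3287,.06,-20)"
```

```text
clock: 6.5
position: [0.5065, 0.3301, 0.0687]
ee_rot: [-0.539, -3.095, 0.001]
force: [0.2, 0.5, -1.5]
width: 0.418
clock: 6.7
position: [0.5068, 0.3308, 0.0695]
ee_rot: [0.538, 3.094, 0.001]
force: [0.3, -0.9, -1.4]
width: 0.42
pos [0.5068 0.3308 0.0695] yaw 160.27 tilt [ 0.001  0.001 -1.   ] F [ 0.3 -0.9 -1.4] w 38.6 t 6.7
shift cm [-0.14 -0.17  0.95] turn 0.27
```

```bash
python3 -m crank '[[[-0.1,-0.15,0.5],0,255],[[0,0,0.5],0,255],[[0,0,0],0,255],[[0,0,0],0,255]]'
python3 -m crank '[[[0,0,0.5],0,255],[[0,0,0.5],0,255],[[0,0,0],0,255]]'
python3 -m crank '[[[0,0,0.5],0,255],[[0,0,0],0,255]]'
python3 -c "
from h import *
go(.5075,.3287,.0315,-20)"
```

```text
clock: 7.1
position: [0.5068, 0.329, 0.0588]
ee_rot: [-0.538, -3.095, -0.0]
force: [0.8, 1.0, -1.3]
width: 0.421
clock: 7.4
position: [0.5079, 0.329, 0.0495]
ee_rot: [0.539, 3.093, 0.002]
force: [2.4, 1.0, 2.3]
width: 0.42
clock: 7.6
position: [0.5079, 0.3289, 0.0443]
ee_rot: [0.539, 3.093, 0.002]
force: [3.6, 1.0, 0.9]
width: 0.421
pos [0.5079 0.3289 0.0443] yaw 160.24 tilt [ 0.002  0.001 -1.   ] F [3.6 1.  0.9] w 38.7 t 7.6
shift cm [ 0.03 -0.03  1.28] turn 0.24
```

```bash
python3 -m crank '[[[0,0,0.4],0,255],[[0,0,0],0,255]]'
python3 -m crank '[[[0,0,0.4],0,255],[[0,0,0],0,255]]'
python3 -m crank '[[[0,0,0.4],0,255],[[0,0,0],0,255]]'
python3 -m crank '[[[0,0,0.3],0,255],[[0,0,0],0,255]]'
python3 -c "
from h import *
go(.5075,.3287,.0315,-20)"
```

```text
clock: 7.8
position: [0.5075, 0.3289, 0.0399]
ee_rot: [0.539, 3.094, 0.001]
force: [4.1, -0.0, -2.2]
width: 0.423
clock: 8.0
position: [0.5066, 0.3288, 0.0351]
ee_rot: [-0.538, -3.095, 0.0]
force: [3.6, 2.1, -7.0]
width: 0.424
clock: 8.2
position: [0.5064, 0.3291, 0.0313]
ee_rot: [-0.538, -3.095, -0.0]
force: [2.9, 3.8, -5.4]
width: 0.424
clock: 8.4
position: [0.5066, 0.3295, 0.0308]
ee_rot: [-0.538, -3.095, -0.002]
force: [-4.9, -1.3, 20.6]
width: 0.427
pos [0.5066 0.3295 0.0308] yaw 160.26 tilt [-0.     0.001 -1.   ] F [-4.9 -1.3 20.6] w 39.3 t 8.4
shift cm [-0.11 -0.04 -0.07] turn 0.26
```

It snapped past the fingers (the force turned downward) and then stopped on the saddles at 20 N. Releasing.

```bash
python3 -m crank '[[[0,0,-0.2],0,255],[[0,0,0],0,150],[[0,0,0],0,100],[[0,0,0],0,60],[[0,0,0],0,30]]'
python3 -m crank '[[[0,0,0],0,0],[[0,0,0],0,0],[[0,0,0],0,0]]'
python3 -m crank '[[[0,0,-2],0,0],[[0,0,-4],0,0],[[0,0,-4],0,0],[[0,-3,-4],0,0],[[0,-5,-1],0,0]]'
python3 -m crank '[[[0,-3,0],0,0],[[0,0,0],0,0]]'
python3 - <<'E'
from h import *
go(.492,-.1275,.16,-1.2)
cal=get_calibration('wrist');p,d=get_image('wrist');cv2.imwrite('pics/w3.png',p[...,::-1]);np.savez('pics/w3.npz',p=p,d=d,**cal)
E
```

```text
clock: 8.9
position: [0.5065, 0.328, 0.0305]
ee_rot: [-0.539, -3.095, 0.002]
force: [-0.4, -0.3, -0.8]
width: 0.633
clock: 9.2
position: [0.5067, 0.3287, 0.0308]
ee_rot: [-0.538, -3.095, 0.0]
force: [-0.5, -0.1, -0.6]
width: 0.892
clock: 9.7
position: [0.4823, 0.2575, 0.1848]
ee_rot: [0.532, 3.091, 0.01]
force: [1.5, -1.4, 0.8]
width: 0.999
clock: 9.9
position: [0.4692, 0.2216, 0.1815]
ee_rot: [0.546, 3.094, -0.002]
force: [-0.4, 0.1, -0.2]
width: 1.002
pos [0.4692 0.2216 0.1815] yaw 159.99 tilt [-0.    -0.001 -1.   ] F [-0.4  0.1 -0.2] w 92.2 t 9.9
shift cm [-14.09 -32.02   2.18] turn -18.81
```

View pics/w3.png

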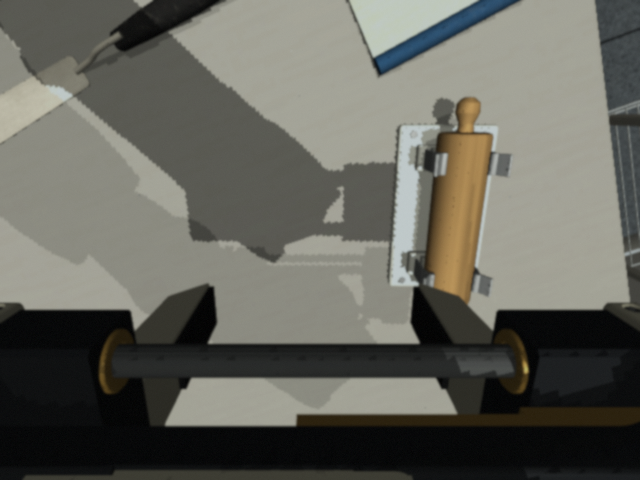

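The thick pin lies in the wide stand at (462,205), held by the fingers of both clips. Checking its height, then on to the thin pin.

```bash
python3 - <<'E'
from h import *
f=np.load('pics/w3.npz');W=cloudc(f,f['d']);hsv=cv2.cvtColor(f['p'],cv2.COLOR_RGB2HSV)
m=np.zeros((480,640),bool);m[130:300,428:495]=1
m&=(hsv[...,1]>80)&(W[...,2]>.04)
ax=np.array([np.cos(np.radians(-20)),np.sin(np.radians(-20))]);q=(W[...,:2]-[.5078,.3292])@ax
for a in(-.06,-.03,0,.03):
    k=m&(q>a)&(q<a+.02);print(a,k.sum(),np.percentile(W[...,2][k],95) if k.any() else 0)
E
python3 -m crank '[[[-2,-4.5,0],-4,0],[[-1.5,-4.5,0],-4,0],[[-1.5,-4.5,0],-4,0],[[-1.5,-4.5,0],-4,0],[[-1,-4.5,0],-3,0]]'
python3 -c "
from h import *
go(.492,-.1275,.16,-1.2)"
```

```text
-0.06 1224 0.06341785048656184
-0.03 1331 0.06326906103028054
0 1208 0.06331322563664661
0.03 964 0.0633745371744138
clock: 10.45
position: [0.4982, -0.0104, 0.1807]
ee_rot: [0.013, 3.141, 0.0]
force: [1.5, -0.3, 0.2]
width: 1.001
pos [ 0.4982 -0.0104  0.1807] yaw 179.52 tilt [ 0.001  0.    -1.   ] F [ 1.5 -0.3  0.2] w 92.1 t 10.45
shift cm [  0.52 -11.71   2.06] turn 0.72
```

The thick pin's top is at 63.3 mm all along (64 expected), so it is level and home. Now the thin pin.

```bash
python3 -m crank '[[[0.3,-4,0.5],0.5,0],[[0.2,-4,0.5],0,0],[[0,-3.5,1],0,0],[[0,0,0],0,0],[[0,0,0],0,0]]'
python3 - <<'E'
from h import *
go(.492,-.1275,.006,-1.2)
cal=get_calibration('wrist');p,d=get_image('wrist');cv2.imwrite('pics/w4.png',p[...,::-1]);np.savez('pics/w4.npz',p=p,d=d,**cal)
f=np.load('pics/w4.npz');W=cloudc(f,f['d']);hsv=cv2.cvtColor(p,cv2.COLOR_RGB2HSV)
m=np.zeros((480,640),bool);m[90:340,260:380]=1
pinfit(W,m&(hsv[...,1]>80)&(W[...,2]>.004)&(W[...,2]<.06))
E
```

```text
clock: 10.95
position: [0.4906, -0.1244, 0.1602]
ee_rot: [-0.035, -3.141, -0.0]
force: [-0.2, 0.2, 0.4]
width: 1.0
pos [ 0.4906 -0.1244  0.1602] yaw 178.71 tilt [-0.001  0.    -1.   ] F [-0.2  0.2  0.4] w 92.0 t 10.95
shift cm [-0.16 -0.3  15.42] turn -0.09
pin mid [ 0.4924 -0.1296] ang -1.36 len 0.18356887918034304 wid 0.02585578674104038 z95 0.027494148055867203 6124
```

View pics/w4.png

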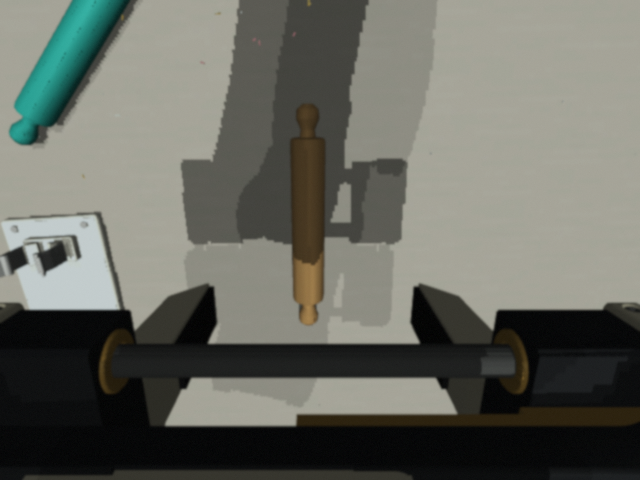

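The brown thin pin is at (308,215), 26 mm wide between the fingers. The turquoise one at (70,60) is left alone. Descending.

```bash
python3 -m crank '[[[-0.2,-0.5,4],0,0],[[0,0,4],0,0],[[0,0,4],0,0],[[0,0,0],0,0],[[0,0,0],0,0]]'
python3 -c "
from h import *
go(.4924,-.1295,.005,-1.3)"
```

```text
clock: 11.5
position: [0.4923, -0.1283, 0.041]
ee_rot: [-0.031, -3.14, -0.001]
force: [0.3, 0.7, 0.1]
width: 1.002
pos [ 0.4923 -0.1283  0.041 ] yaw 178.87 tilt [-0.001  0.001 -1.   ] F [0.3 0.7 0.1] w 92.2 t 11.5
shift cm [-0.02 -0.12  3.6 ] turn 0.17
```

```bash
python3 -m crank '[[[0,-0.1,1.5],0,0],[[0,0,1.2],0,0],[[0,0,0.8],0,0],[[0,0,0],0,0],[[0,0,0],0,0]]'
python3 -m crank '[[[0,0,0],0,100],[[0,0,0],0,200],[[0,0,0],0,255],[[0,0,0],0,255],[[0,0,0],0,255]]' 50
python3 -m crank '[[[0,0,0],0,255],[[0,0,0],0,255],[[0,0,0],0,255],[[0,0,0],0,255],[[0,0,0],0,255]]'
python3 -c "
from h import *
go(.4924,-.1295,.005,-1.3)"
```

```text
clock: 12.0
position: [0.4923, -0.1305, 0.0062]
ee_rot: [0.034, 3.141, 0.0]
force: [0.2, -0.3, -0.2]
width: 0.999
clock: 12.5
position: [0.492, -0.1305, 0.0058]
ee_rot: [0.034, 3.141, 0.0]
force: [-0.3, 0.4, 0.4]
width: 0.615
clock: 13.0
position: [0.492, -0.1305, 0.0056]
ee_rot: [-0.034, -3.141, -0.0]
force: [0.2, -0.6, -0.7]
width: 0.295
pos [ 0.492  -0.1305  0.0056] yaw 178.77 tilt [-0.  0. -1.] F [ 0.2 -0.6 -0.7] w 27.1 t 13.0
shift cm [-0.04  0.1   0.06] turn 0.07
```

```bash
python3 -m crank '[[[0,0,-3],0,255],[[0,0,-4],0,255],[[0,0,-4],0,255],[[-2,-2,-4],-3.6,255],[[-3,-3,-3],0,255]]'
python3 -m crank '[[[-4,-3,-1],0,255],[[-3,-3,0],0,255],[[0,0,0],0,255],[[0,0,0],0,255],[[0,0,0],0,255]]'
python3 - <<'E'
from h import *
go(.558,-.345,.1,2.4)
cal=get_calibration('wrist');p,d=get_image('wrist');cv2.imwrite('pics/w5.png',p[...,::-1]);np.savez('pics/w5.npz',p=p,d=d,**cal)
E
```

```text
clock: 13.5
position: [0.5415, -0.1779, 0.1875]
ee_rot: [-0.071, 3.139, 0.001]
force: [1.9, -0.2, -1.2]
width: 0.298
clock: 14.0
position: [0.6124, -0.2342, 0.1938]
ee_rot: [0.066, -3.139, -0.002]
force: [-0.7, 0.6, 0.0]
width: 0.294
pos [ 0.6124 -0.2342  0.1938] yaw -177.61 tilt [-0.001  0.001 -1.   ] F [-0.7  0.6  0. ] w 27.1 t 14.0
shift cm [  5.88 -10.85   9.37] turn -0.01
```

View pics/w5.png

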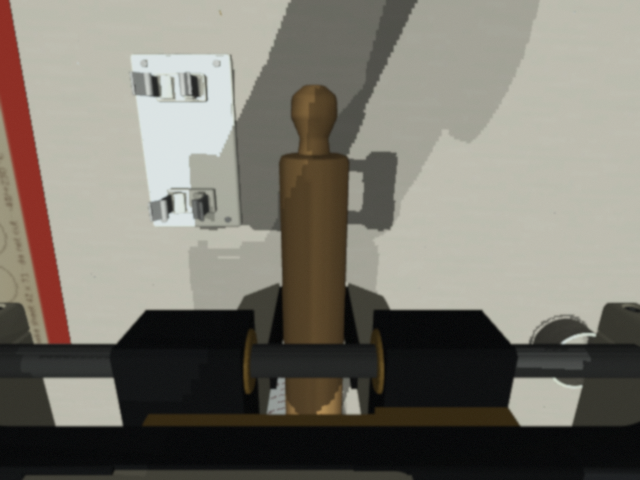

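The narrow stand is fully visible at (130..240, 53..226), and the thin pin is held at (315,240). Fitting both.

Run:
```python
from h import *
f=np.load('pics/w5.npz')
standfit(f,(120,250,45,240),.048)
W=cloudc(f,f['d'])
m=np.zeros((480,640),bool);m[80:290,275:355]=1
m&=(W[...,2]>.15);P=W[m];s=monitor.observe();R=Ro.from_rotvec(s['ee_rot']).as_matrix();q=(P-s['position'])@R
print('tool frame x',q[:,0].min(),q[:,0].max())
for a,b in((.02,.035),(.035,.05),(.05,.065),(.075,.09)):
    k=(q[:,0]>a)&(q[:,0]<b);print(a,k.sum(),np.percentile(q[k,1],[1,99]).round(4),'ztop',np.percentile(q[k,2],[3,8]).round(4))
go(.558,-.345,.1,2.4)
```

```text
stand 12868 [ 0.5598 -0.3475] [0.1498 0.0844] ang 2.4547577 plate z 0.00921926431363108
1 1 210 0.0472 [0.0107 0.0157 0.0216]
1 -1 360 0.0475 [-0.0212 -0.0165 -0.0105]
-1 1 274 -0.0483 [0.0107 0.0159 0.0216]
-1 -1 474 -0.0483 [-0.0214 -0.0165 -0.0104]
tool frame x 0.007466243996737721 0.09341793240103247
0.02 2290 [-0.0135  0.0131] ztop [-0.0215 -0.0212]
0.035 2510 [-0.0135  0.013 ] ztop [-0.0216 -0.0212]
0.05 2778 [-0.0135  0.0131] ztop [-0.0216 -0.0212]
0.075 1901 [-0.0086  0.0079] ztop [-0.1569 -0.0161]
pos [ 0.6124 -0.234   0.1941] yaw -177.59 tilt [-0.001  0.001 -1.   ] F [-0.4  0.8 -0.2] w 26.8 t 14.05
shift cm [  5.9  -10.87   9.4 ] turn 0.01
```

```bash
python3 -m crank '[[[1.5,-2.5,1.5],0,255],[[1.5,-3,2],0,255],[[1.5,-3,2.5],0,255],[[1.2,-2.5,2],0,255],[[0,0,0],0,255]]' 60
python3 -m crank '[[[0,0,0.5],0,255],[[0,0,0],0,255],[[0,0,0],0,255]]'
python3 -c "
from h import *
go(.5592,-.3472,.06,2.4)"
```

```text
clock: 14.55
position: [0.5557, -0.3507, 0.1119]
ee_rot: [0.056, -3.136, 0.0]
force: [-0.4, -0.3, -0.9]
width: 0.292
clock: 14.85
position: [0.5619, -0.3457, 0.1099]
ee_rot: [-0.069, 3.14, 0.001]
force: [0.6, 0.6, -1.1]
width: 0.29
pos [ 0.5619 -0.3457  0.1099] yaw -177.49 tilt [ 0.001  0.001 -1.   ] F [ 0.6  0.6 -1.1] w 26.7 t 14.85
shift cm [ 0.28 -0.14  4.99] turn 0.11
```

```bash
python3 -m crank '[[[0.2,-0.1,1.5],0,255],[[0,0,2],0,255],[[0,0,1.5],0,255],[[0,0,0],0,255],[[0,0,0],0,255]]'
python3 -m crank '[[[0,0,0],0,255],[[0,0,0],0,255]]'
python3 -c "
from h import *
go(.5592,-.3472,.0305,2.45)"
```

```text
clock: 15.35
position: [0.5588, -0.3483, 0.059]
ee_rot: [0.065, -3.14, -0.0]
force: [-0.7, 0.2, -0.2]
width: 0.295
clock: 15.55
position: [0.5594, -0.3488, 0.0602]
ee_rot: [-0.065, 3.14, -0.001]
force: [-0.4, -0.1, -1.0]
width: 0.287
pos [ 0.5594 -0.3488  0.0602] yaw -177.63 tilt [ 0.001 -0.001 -1.   ] F [-0.4 -0.1 -1. ] w 26.4 t 15.55
shift cm [0.02 0.17 2.97] turn -0.08
```

```bash
python3 -m crank '[[[0,0.15,0.4],0,255],[[0,0,0.5],0,255],[[0,0,0],0,255],[[0,0,0],0,255]]'
python3 -m crank '[[[0,0,0.5],0,255],[[0,0,0],0,255]]'
python3 -m crank '[[[0,0,0.4],0,255],[[0,0,0],0,255]]'
python3 -m crank '[[[0,0,0.4],0,255],[[0,0,0],0,255]]'
python3 -m crank '[[[0,0,0.3],0,255],[[0,0,0],0,255]]'
python3 -c "
from h import *
go(.5592,-.3472,.0305,2.45)"
```

```text
clock: 15.95
position: [0.5587, -0.3471, 0.0502]
ee_rot: [0.065, -3.141, 0.0]
force: [1.2, -1.4, -1.1]
width: 0.289
clock: 16.15
position: [0.5598, -0.3474, 0.0462]
ee_rot: [-0.065, 3.139, -0.001]
force: [0.8, -0.3, 5.0]
width: 0.285
clock: 16.35
position: [0.5604, -0.3474, 0.0428]
ee_rot: [-0.065, 3.138, -0.002]
force: [1.1, -0.4, 8.1]
width: 0.288
clock: 16.55
position: [0.5605, -0.3472, 0.0385]
ee_rot: [-0.066, 3.138, -0.002]
force: [2.7, -0.7, 4.8]
width: 0.29
clock: 16.75
position: [0.5601, -0.3471, 0.0348]
ee_rot: [-0.066, 3.139, -0.001]
force: [4.3, -1.2, 1.2]
width: 0.291
pos [ 0.5601 -0.3471  0.0348] yaw -177.6 tilt [ 0.002 -0.001 -1.   ] F [ 4.3 -1.2  1.2] w 26.8 t 16.75
shift cm [ 0.09 -0.01  0.43] turn -0.05
```

```bash
python3 -m crank '[[[0,0,0.3],0,255],[[0,0,0],0,255]]'
python3 -m crank '[[[0,0,0.3],0,255],[[0,0,0],0,255]]'
python3 -m crank '[[[0,0,0.2],0,255],[[0,0,0],0,255]]'
```

```text
clock: 16.95
position: [0.5585, -0.3469, 0.0306]
ee_rot: [0.065, -3.14, -0.0]
force: [3.6, -0.8, -5.8]
width: 0.295
clock: 17.15
position: [0.5585, -0.3472, 0.0295]
ee_rot: [-0.065, 3.141, 0.0]
force: [-2.8, 1.0, 13.6]
width: 0.289
clock: 17.35
position: [0.5586, -0.3473, 0.0294]
ee_rot: [-0.064, 3.14, 0.0]
force: [-7.8, 5.8, 31.3]
width: 0.294
```

Same signature: it snapped and is home on the saddles. Releasing and retreating to look.

```bash
python3 -m crank '[[[0,0,-0.4],0,255],[[0,0,0],0,180],[[0,0,0],0,120],[[0,0,0],0,60],[[0,0,0],0,30]]'
python3 -m crank '[[[0,0,0],0,0],[[0,0,0],0,0],[[0,0,0],0,0],[[0,0,0],0,0]]'
python3 -m crank '[[[0,0,-2],0,0],[[0,0,-4],0,0],[[0,0,-4],0,0],[[-2,3,-4],0,0],[[-3,4,-1],0,0]]'
python3 -m crank '[[[0,4,0],0,0],[[0,0,0],0,0],[[0,0,0],0,0]]'
python3 - <<'E'
from h import *
go(.5592,-.3472,.0305,2.45)
cal=get_calibration('wrist');p,d=get_image('wrist');cv2.imwrite('pics/w6.png',p[...,::-1]);np.savez('pics/w6.npz',p=p,d=d,**cal)
p,d=get_image('top');cv2.imwrite('pics/top1.png',p[...,::-1]);np.savez('pics/top1.npz',p=p,d=d)
E
```

```text
clock: 17.85
position: [0.5587, -0.3467, 0.03]
ee_rot: [0.065, -3.14, -0.001]
force: [0.1, -0.1, 0.7]
width: 0.503
clock: 18.25
position: [0.5588, -0.347, 0.0304]
ee_rot: [-0.065, 3.141, 0.0]
force: [-0.2, 0.4, 0.2]
width: 0.845
clock: 18.75
position: [0.6042, -0.2824, 0.1827]
ee_rot: [-0.054, 3.135, -0.008]
force: [0.9, -0.0, 0.5]
width: 1.001
clock: 19.05
position: [0.6025, -0.2367, 0.1774]
ee_rot: [0.069, -3.141, -0.0]
force: [0.9, -0.4, -0.1]
width: 0.998
pos [ 0.6025 -0.2367  0.1774] yaw -177.49 tilt [-0.  0. -1.] F [ 0.9 -0.4 -0.1] w 91.8 t 19.05
shift cm [  4.8  -10.85  14.68] turn 0.06
```

View pics/w6.png

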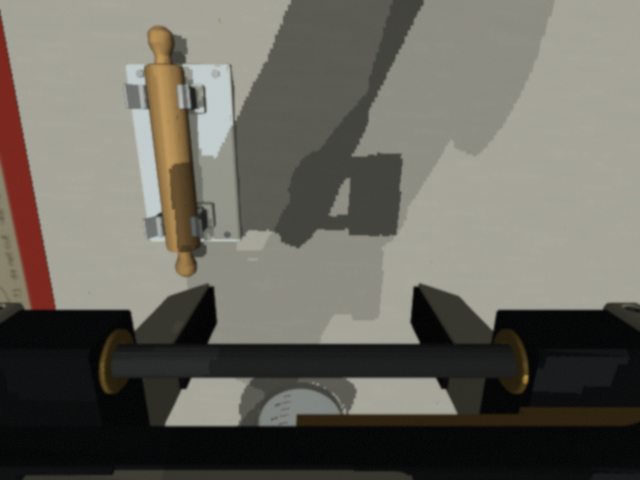

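View pics/top1.png

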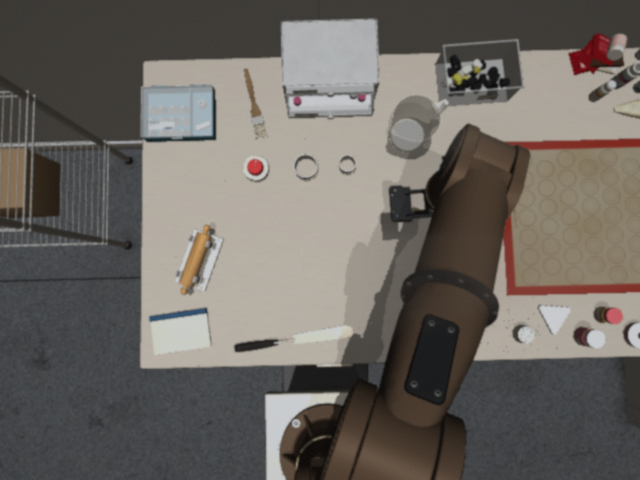

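The thin pin lies in the narrow stand at (172,150) in the wrist view, with the clip fingers around it. In the top view the thick pin is at (196,260) in its stand, and the timer and cutters have not moved. Final numbers:

Run:
```python
from h import *
f=np.load('pics/w6.npz');W=cloudc(f,f['d']);hsv=cv2.cvtColor(f['p'],cv2.COLOR_RGB2HSV)
m=np.zeros((480,640),bool);m[20:285,120:245]=1
m&=(hsv[...,1]>80)&(W[...,2]>.025)&(W[...,2]<.1);pinfit(W,m)
ax=np.array([np.cos(np.radians(2.45)),np.sin(np.radians(2.45))]);q=(W[...,:2]-[.5598,-.3475])@ax
for a in(-.065,-.03,0,.03,.055):
    k=m&(q>a)&(q<a+.012);print(a,k.sum(),np.percentile(W[...,2][k],95).round(4))
f=np.load('pics/top1.npz');W=cloud('top',f['d']);hsv=cv2.cvtColor(f['p'],cv2.COLOR_RGB2HSV)
m=np.zeros((480,640),bool);m[215:300,165:235]=1
pinfit(W,m&(hsv[...,1]>95)&(W[...,2]>.03)&(W[...,2]<.1))
```

```text
pin mid [ 0.5591 -0.3462] ang 2.48 len 0.18333311480210474 wid 0.024510209533792585 z95 0.05158020260628446 7454
-0.065 659 0.0516
-0.03 624 0.0515
0 554 0.0515
0.03 502 0.0516
0.055 438 0.0518
pin mid [0.5048 0.3276] ang 159.65 len 0.18156567962267983 wid 0.03181939301200879 z95 0.06645950269774693 786
```

Thin pin top is at 51.6 mm (52 expected), level and centred to about 1–2 mm. Both pins are home, so I'm handing in.

```bash
python3 -c "
from cell import workorder
print(workorder.sign_off())"
```

```text
the job is handed in; nothing more can be done
None
```

Both pins are put away and the job is handed in. The thick pin is in the wide stand, the thin brown pin is in the narrow stand, and each was pressed down until it snapped past the clips and stopped on its saddles. No verdict is given at sign-off.

| Pin | Top height, measured (expected) | Centre, distance from fitted seat | Axis, angle from stand's |
|---|---|---|---|
| Thick | 63.3 mm (64 mm), the same all along | about 3 mm | about 0.4° |
| Thin | 51.6 mm (52 mm), the same all along | about 1.5 mm | under 0.1° |

- **Disagreement:** the coarser top camera put the thick pin's top at 66.5 mm; I went by the closer wrist view, taken just after release. The thick pin's centre and angle in the table come from that top view, because I took no final wrist picture of it.
- **Rest of the scene:** in the last top picture the timer and both cutters sit at their starting pixels. The turquoise pin was never touched, though the arm hid it in that last view. The gripper was open and clear of everything at hand-in, at about 19 s on the robot's clock.

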